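Set the disc cutter's stop, then draw its punch clear of the strip and hold it

TASK

A disc has just been cut and the copper strip must be moved on. First take the brass stop bar out of the blue tray of discs and scraps and set it fully down into the cross slot of the disc cutter's feed tongue, for the strip to come up against. Then take the largest punch, which is still down through the strip, and draw it straight up without jamming it or dragging the cutter, until its lower face is about half way up the thick upper guide plate. Finish holding the punch still there in the gripper, so that the strip can be slid on under it; leave strip, other punches and the tools round about where they are.

Things in the scene. Friction and masses are not known exactly. Their poses are not given: they have to be found in the camera images.
- cutter: Disc cutter standing loose, 3 kg: steel block 156 (x) by 72 (y) by 60 mm high, origin under its centre. From below: rubber foot 0-4 mm, die plate to 24, feed slot 24-28, guide plate 28-60 mm. Upright bores in a row along x through both plates to the foot, at y = 0: 20 mm at x = -46, 16 mm at x = 2, 12 mm at x = 44 mm, each 1 mm wider than its punch. A feed tongue sticks out to +y.
- bore (a point): Centre of the mouth of the largest bore, on the guide plate's upper face, 60 mm above the cutter's underside; axes as the cutter's, z up along the bore. The guide plate reaches from here 32 mm down to the feed slot's ceiling.
- stop_slot (a point): Middle of the floor of the cross slot in the feed tongue (steel bar 34 mm wide, its top 24 mm above the cutter's underside, reaching to y = 160 mm). The slot runs along the cutter's x, right across the tongue and open at both ends; 14 mm wide along y, 8 mm deep, floor 16 mm above the cutter's underside; axes as the cutter's. The strip's end lies 33 mm from it towards the block.
- stop: Brass stop bar, 12 (x) by 40 (y) by 30 mm high, 0.11 kg, its lower edges rounded (radius 3 mm); origin at the centre of its underside, z up. It stands on the floor of the tray. Set in the slot, its y lies along the cutter's x (either way round) and its top is 22 mm above the tongue.
- disc_tray: Blue plastic tray, fixed, 94 (x) by 112 (y) mm, walls 17 mm high, floor 3 mm above its underside; origin under its centre. Besides the stop bar it holds copper discs, two grey rubber scraps and a brown brick chip, up to 14 mm high, towards its ends.
- punch20: Largest punch, in the bore at x = -46 mm: plain bright steel rod with dark struck head, 20 mm thick, 88 mm long, 0.21 kg, sliding freely. Origin at the centre of its lower face; z towards the head. At the start it stands on the foot, face 56 mm below the guide plate's top, 32 mm of rod above it, so half way up the guide plate is a lift of about 40 mm.
- punch20_head (a point): Centre of the flat top of the largest punch, 88 mm above its lower face.
- punch16 (a joint): Middle punch, 16 mm thick, parked in its own bore, 38 mm of it standing out; the value is how far it is drawn up, m, 0 = down.
- punch12 (a joint): Smallest punch, 12 mm thick, parked in its own bore, 34 mm of it standing out; the value is how far it is drawn up, m, 0 = down.
- strip: Copper strip 31 (x) by 170 (y) by 1.6 mm lying in the feed slot and on the tongue, along the cutter's y, with 20 mm discs cut out of it; the largest punch stands in its newest hole. Origin at the middle of its underside, at the start 14 mm towards the tongue from the bore.
- hammer: Chasing hammer, 68 by 258 mm, 28 mm high, lying; origin under its middle.
- calipers: Digital caliper, 66 by 179 mm, 11 mm high, lying; origin under its middle.
- bench_anvil: Polished steel bench block, 64 by 64 by 16 mm; origin under its middle.

How it is judged:
By the outcome, as a careful person would: the job done as asked, in the order asked, and still so for the second after the job is handed in, while the arm keeps its last pose, push and grip.
It also fails if it takes over 59 s, if anything falls off the work surface, if the arm or the gripper's body presses on something with over 40 N, if the wrist force passes 120 N, or if a joint passes its speed limit or range.

ROBOT

A 6-joint arm with a two-finger parallel gripper is mounted at the origin on a cart in front of the work surface, level with it; the furniture and walls round the work are solid. World frame = base frame: x ahead of the robot, y to its left, z up, the work surface at z = 0. Lengths are in mm, angles in rad, forces in N, time in s.
With the tool pointing down it reaches from about 350 to 875 mm from the base axis. Payload 4.2 kg.
Tool frame: the origin (TCP) lies between the finger pads; the fingertips stand 17 mm ahead of it and the grasp point (between the pads) lies 2 mm behind it; z points along the fingers, y is the line along which they close (so a half turn about z gives the same grasp; the last joint's range is limited). The gripper opens to 85 mm and grips with 20 to 120 N. Pads are 22 mm wide; open, the fingers measure 114 mm over their backs; the gripper's body (76 mm by 85 mm) begins 54 mm behind the grasp point. The pads swing forward as they close: fully open they stand 13 mm farther back than shut.
Start: joints at [-1.05, 0.385, 0.008, 0, -1.194, -0.259], TCP at [161.779, -603.678, 248.312] pointing down, gripper open.
Joint ranges: [-3.14, 3.14], [-1.21, 2.06], [-1.07, 1.41], [-3.16, 2.05], [-2.99, -0.16], [-3.1, 3.1]. Speed limits (rad/s): [2.79, 2.79, 3.14, 3.14, 3.14, 3.14].

INTERFACE

Orientations are given as a unit quaternion [x, y, z, w].
In Python, from bench import arm gives the robot as it stands.
- The arm moves only by the tool nudge_tcp, called after "Emit:" in YAML: its name, and indented under it one key for each argument. Schema: {"type":"object","properties":{"motion":{"type":"array","items":{"type":"array","items":{"type":"array","items":{"type":"number"},"minItems":6,"maxItems":6},"minItems":1,"maxItems":10},"minItems":1,"maxItems":1},"jaw":{"type":"number"},"only":{"type":"string"},"quiet":{"type":"boolean"},"lines":{"type":"string"}},"required":["motion"],"additionalProperties":false}. motion is a list that holds a single list of rows (three levels of brackets), with 1 to 10 rows, each of 6 numbers: dx, dy, dz in units of 20 mm, then a rotation vector rx, ry, rz in rad; each row is the pose to reach, as a shift and turn from the pose commanded when the call began, along the tool's axes at that moment; what a row does not reach only later rows make up. A row lasts 1/10 s, in which the tool goes at most 50 mm and 0.15 rad, less where a joint would pass 70% of its speed; a pose out of reach is approached as far as the arm can. jaw is the finger opening in mm, set as the call begins (left out keeps the last). The fingers move at their own pace and stop on an object; the grip force is fixed at half the most. Time passes only in rows, so rows that do not move let the fingers close. The tool returns the time, the measured TCP pose, the force, the opening and the grip force at its end. only (a regular expression) keeps the lines of the reply that match it, lines (a string "A,B") keeps lines A to B, and quiet returns only ok. Input that does not fit is refused with a message, and nothing moves.
- arm.read_state(): the state, without advancing time (a new reading comes with each control period).
- arm.get_image(name): name is "side" or "top" or "wrist"; returns the picture (400x640x3 uint8, blue, green, red); there is no depth.
- arm.get_calibration(name): a dict with "K" (3x3 intrinsics, pixels), "rvec" (rotation vector, rad) and "tvec" (3), from world to camera coordinates, as OpenCV has them. Camera axes: x right, y down, z forward; pixel columns grow to the right and rows downward; lengths in mm; the calibration is good to about 2 mm. A picture is of the moment at which its call begins: read the wrist's pose just before it. get_calibration takes no time and is no camera call; for the wrist camera it gives the pose at the moment of the call.
- arm.job_done(): hands the job in; it is judged then, once.
The state is a dict: "clock": time; "joints": joint angles; "joint_vel": joint speeds; "joint_efforts": joint torques, N m; "position": TCP position; "ee_rot": TCP orientation; "contact_force": force on the tool from outside, world axes, zero at the start; "wrist_torque": the same for the moment, N m; "gripper_width": finger opening in mm; "grasp_force": force on a finger pad.
Only numpy, scipy, OpenCV 4.12 (cv2) and the standard library are available. Lean on these libraries where they do the work, as an engineer would, in place of code of your own. Each camera call takes 0.05 s, during which the arm holds its last target. There are 200 camera calls.

## Working session

There is one attempt and no reset: what is moved stays moved. The work goes in short steps, Python scripts to look and compute and a tool call to move; the robot and the scene stay as the last step left them, time stands still between calls to the robot, and variables do not carry over. Pictures are saved under pics/ and viewed, at most 13 in all, crops included, and the job is handed in when it is done.

```bash
ls; mkdir -p pics
```

Create h.py:
```python
import numpy as np, cv2
from bench import arm
from scipy.spatial.transform import Rotation as R
def cal(n):
    c=arm.get_calibration(n);return np.array(c["K"],float),cv2.Rodrigues(np.array(c["rvec"],float))[0],np.array(c["tvec"],float).ravel()
def ray(c,uv):
    K,Rm,t=c;d=Rm.T@np.linalg.inv(K)@np.array([uv[0],uv[1],1.]);return -Rm.T@t,d/np.linalg.norm(d)
def onz(c,uv,z):
    o,d=ray(c,uv);return o+d*(z-o[2])/d[2]
def proj(c,p):
    K,Rm,t=c;q=K@(Rm@np.array(p,float)+t);return q[:2]/q[2]
def tri(c1,u1,c2,u2):
    o1,d1=ray(c1,u1);o2,d2=ray(c2,u2)
    s=np.linalg.lstsq(np.stack([d1,-d2],1),o2-o1,rcond=None)[0]
    a=o1+s[0]*d1;b=o2+s[1]*d2;return (a+b)/2,np.linalg.norm(a-b)
def tool(v):
    s=arm.read_state();return R.from_quat(s["ee_rot"]).inv().apply(v)
```

Run:
```python
from h import *
for n in("top","side"):
    cv2.imwrite(f"pics/{n}0.png",arm.get_image(n));c=cal(n);print(n,c[0].round(1).tolist(),(-c[1].T@c[2]).round(),c[1].round(3).tolist())
s=arm.read_state();print(s)
```

```text
bench.py
pics
top [[415.6, 0.0, 322.1], [0.0, 415.6, 197.7], [0.0, 0.0, 1.0]] [4.490e+02 1.000e+00 1.103e+03] [[0.022, -1.0, 0.002], [-0.995, -0.022, -0.095], [0.095, -0.0, -0.996]]
side [[435.0, 0.0, 316.5], [0.0, 435.0, 200.2], [0.0, 0.0, 1.0]] [ 473. -799.  637.] [[0.996, -0.087, -0.011], [-0.058, -0.559, -0.827], [0.065, 0.825, -0.561]]
{'clock': 0.1, 'joints': array([-1.05036624e+00,  3.85463668e-01,  6.75305290e-03, -3.84795416e-04,
       -1.19394123e+00, -2.58602836e-01]), 'joint_vel': array([ 0.00014467, -0.00101782,  0.00257471,  0.00216095,  0.0008493 ,
        0.00075811]), 'joint_efforts': array([-7.18778210e-04, -3.93318272e+01,  1.88929188e+01,  4.19799015e+00,
       -2.57335603e-03,  2.59246235e-06]), 'position': array([ 161.66779336, -603.24061444,  247.34431917]), 'ee_rot': array([-1.30469587e-01,  9.91451862e-01,  9.26174985e-04, -1.86874244e-04]), 'contact_force': array([ 0.87807319, -0.2981373 ,  0.13436157]), 'wrist_torque': array([ 0.02506788,  0.01723021, -0.02470122]), 'grasp_force': 0.0, 'gripper_width': 85.3897474767387}
```

View pics/top0.png

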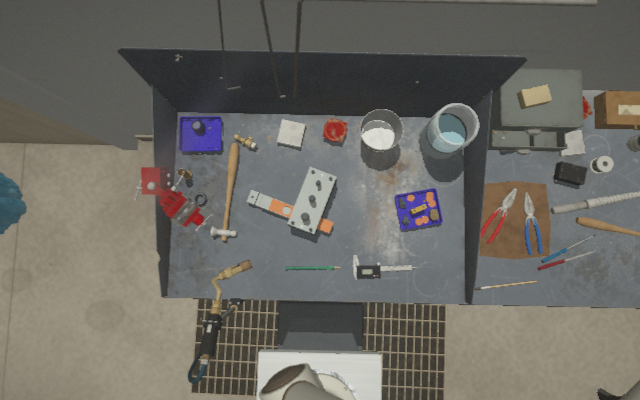

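View pics/side0.png

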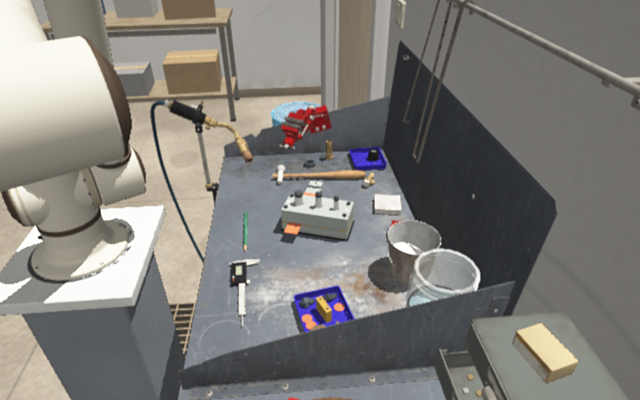

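The top view shows the cutter at about (313,202) with its tongue pointing left, the slot at about (262,198), the largest punch at about (305,217), and the tray at (418,210) with the brass bar at (418,209). The side view agrees: the bar is at (323,308) and the cutter at (318,215).

Run:
```python
from h import *
c=cal("top")
for n,uv,z in(("tray",(418,210),17),("stop",(418,209),33),("p20",(305,217),92),("slot",(262,198),24),("block",(313,202),60)):print(n,onz(c,uv,z).round())
print(tri(c,(418,209),cal("side"),(323,302)))
s=arm.read_state();K,Rm,t=cal("wrist");Rt=R.from_quat(s["ee_rot"]).as_matrix()
print(Rt.round(3),K, "cam in tool",Rt.T@((-Rm.T@t)-s["position"]),"cam axes in tool",(Rt.T@Rm.T).round(3))
```

```text
tray [ 525. -251.   17.]
stop [ 527. -248.   33.]
p20 [497.  41.  92.]
slot [547. 157.  24.]
block [537.  23.  60.]
(array([ 526.306249  , -247.05715512,   36.09892909]), np.float64(0.5905841339423111))
[[-0.966 -0.259 -0.001]
 [-0.259  0.966  0.002]
 [ 0.     0.002 -1.   ]] [[279.7821712    0.         323.11572936]
 [  0.         279.7821712  199.72227697]
 [  0.           0.           1.        ]] cam in tool [  82.09539866    0.74486852 -125.79274274] cam axes in tool [[ 0.    -0.948 -0.319]
 [ 1.     0.     0.   ]
 [-0.    -0.319  0.948]]
```
Camera is offset +82 in tool x, looking back toward TCP. Tool x currently = world (-.966,-.259): toward the robot. 

Careful with the scale: shifts go in units of 20 mm. That gives: -120 mm is -6, -100 mm is -5.

Emit:
nudge_tcp:
  motion:
    - [[0,0,-2.5,0,0,0],[0,0,-5,0,0,0],[-2,1.1,-6,0,0,0],[-4,2.25,-6,0,0,0],[-6,3.35,-6,0,0,0],[-8,4.5,-6,0,0,0],[-10,5.6,-6,0,0,0],[-12,6.7,-6,0,0,0],[-14,7.8,-6,0,0,0],[-16,8.95,-6,0,0,0]]
  jaw: 85

```text
clock: 1.1
position: [425.5, -346.3, 368.0]
ee_rot: [-0.131, 0.991, 0.0, -0.0]
contact_force: [-0.1, -1.0, 0.1]
gripper_width: 84.6
grasp_force: 0.0
```

Emit:
nudge_tcp:
  motion:
    - [[-2,1.1,0,0,0,0],[-4,2.2,1,0,0,0],[-6.2,3.45,3,0,0,0],[-6.2,3.45,4.5,0,0,0],[-6.2,3.45,4.5,0,0,0],[-6.2,3.45,4.5,0,0,0]]

```text
clock: 1.7
position: [526.3, -249.6, 278.5]
ee_rot: [-0.131, 0.991, -0.0, -0.001]
contact_force: [-1.1, -0.2, 1.4]
gripper_width: 84.9
grasp_force: 0.0
```

Run:
```python
from h import *
s=arm.read_state();print(s["position"],s["contact_force"]);c=cal("wrist");cv2.imwrite("pics/w1.png",arm.get_image("wrist"));np.savez("w1.npz",*c)
```

```text
[ 526.31414587 -249.59070863  278.48716288] [-1.05041988 -0.21400612  1.43493101]
```

View pics/w1.png

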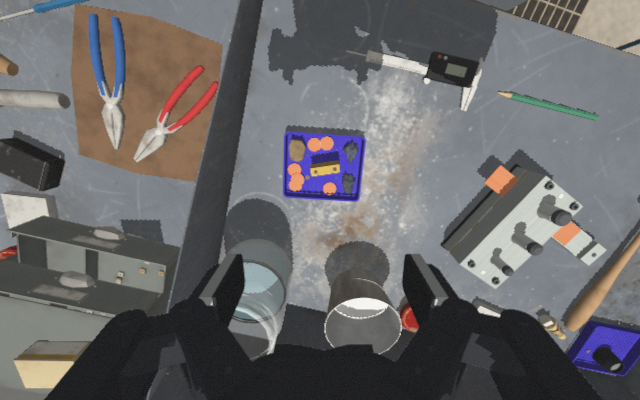

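The wrist view shows the tray centred at (324,164). The brass bar's top is at about (324,169), its long side roughly along the image x axis, and discs and scraps sit around it. The cutter is at (530,225), with the tongue end near (595,250). Next I'll turn the tool 90° and go lower for a second view.

Scaled: 80 mm is 4, 60 mm is 3.

Emit:
nudge_tcp:
  motion:
    - [[0,0,0.5,0,0,0.15],[0,0,1,0,0,0.3],[0,0,1.5,0,0,0.45],[0,0,2,0,0,0.6],[0,0,2.5,0,0,0.75],[0,0,3,0,0,0.9],[0,0,3.5,0,0,1.05],[0,0,4,0,0,1.2],[0,0,4,0,0,1.35],[0,0,4,0,0,1.5]]
  jaw: 50

```text
clock: 2.75
position: [527.0, -250.9, 201.1]
ee_rot: [0.583, 0.812, 0.001, 0.002]
contact_force: [-0.2, 0.1, -0.3]
gripper_width: 49.7
grasp_force: 0.0
```

Emit:
nudge_tcp:
  motion:
    - [[0,0,0,0,0,0],[0,0,0,0,0,0],[0,0,0,0,0,0]]

```text
clock: 3.05
position: [526.7, -249.8, 199.5]
ee_rot: [0.58, 0.815, 0.0, 0.001]
contact_force: [1.0, 0.4, 0.3]
gripper_width: 50.2
grasp_force: 0.0
```

Run:
```python
from h import *
s=arm.read_state();print(s["position"],s["joints"].round(2));c=cal("wrist");im=arm.get_image("wrist");cv2.imwrite("pics/w2.png",im);np.savez("w2.npz",*c)
p=[int(v) for v in proj(c,(526,-248,33))];print(p)
w1=cv2.imread("pics/w1.png")
a=cv2.resize(im[p[1]-60:p[1]+60,p[0]-80:p[0]+80],None,fx=5,fy=5,interpolation=cv2.INTER_CUBIC)[:, :800]
cv2.imwrite("pics/w2c.png",a)
for n,i in(("1",w1),("2",im)):
    h=cv2.cvtColor(i,cv2.COLOR_BGR2HSV);m=cv2.inRange(h,(18,90,100),(32,255,255))
    cs,_=cv2.findContours(m,0,1)
    for k in cs:
        if cv2.contourArea(k)>40:print(n,cv2.minAreaRect(k),cv2.contourArea(k))
```

```text
[ 526.67366078 -249.81524195  199.53528508] [-0.17  0.35 -0.17  0.   -1.05 -2.64]
[322, 184]
1 ((324.6540832519531, 169.52688598632812), (8.455405235290527, 28.036346435546875), 81.46923065185547) 204.0
1 ((297.0, 151.0), (14.0, 18.0), 0.0) 88.5
2 ((302.45001220703125, 212.8500518798828), (10.119288444519043, 20.55480194091797), 71.56504821777344) 50.0
2 ((322.38531494140625, 180.00881958007812), (38.73173904418945, 10.430724143981934), 85.60128784179688) 346.0
```

View pics/w2c.png

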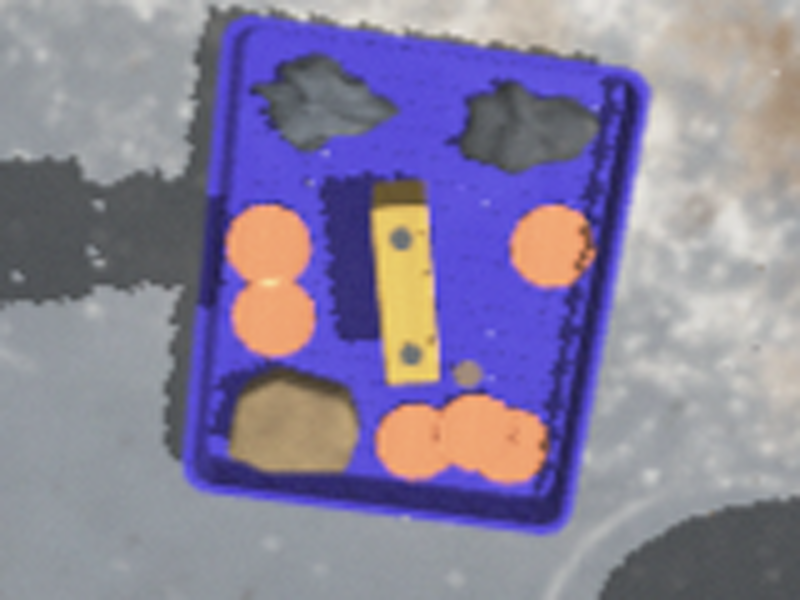

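The crop shows the bar's bright top with corners at (372,207), (428,205), (440,382) and (387,385). The fingers have clear floor left and right of it, with only flat discs lying there.

Run:
```python
from h import *
L=lambda f:[np.load(f)[k] for k in("arr_0","arr_1","arr_2")]
c1,c2=L("w1.npz"),L("w2.npz")
w=np.array([[372,207],[428,205],[440,382],[387,385]])/5+[242,124]
print("tri",tri(c1,(324.6,169.5),c2,w.mean(0)))
P=np.array([onz(c2,u,33) for u in w]);ctr=P.mean(0);print(P.round(1),ctr)
print("len",np.linalg.norm((P[2]+P[3]-P[0]-P[1])/2),"wid",np.linalg.norm(P[1]-P[0]),np.linalg.norm(P[2]-P[3]))
d=(P[2]+P[3]-P[0]-P[1])/2;print("axis in tool",tool(d/np.linalg.norm(d)));s=arm.read_state();print("shift tool",tool(ctr-s["position"]))
# top camera check
ct=cal("top");i=cv2.imread("pics/top0.png");h=cv2.cvtColor(i,cv2.COLOR_BGR2HSV);m=cv2.inRange(h,(18,80,80),(32,255,255))[190:230,395:442];M=cv2.moments(m,True);u=(395+M["m10"]/M["m00"],190+M["m01"]/M["m00"]);print(u,onz(ct,u,33),tri(ct,u,c2,w.mean(0)))
```

```text
tri (array([ 526.13874171, -247.09404389,   29.90687623]), np.float64(0.8808478690759104))
[[ 513.  -230.7   33. ]
 [ 524.1 -226.4   33. ]
 [ 539.8 -262.9   33. ]
 [ 528.9 -267.4   33. ]] [ 526.43425143 -246.85350409   33.        ]
len 39.83845390384682 wid 11.865100175329703 11.724535114505777
axis in tool [-9.97244565e-01  7.41782505e-02  9.30211479e-04]
shift tool [  2.82692673   0.52523941 166.19658482]
(425.8296296296296, 211.72592592592594) [ 520.21884435 -267.99370251   33.        ] (array([ 520.67137069, -248.87670082,   65.88982344]), np.float64(21.817103997909292))
```

Scaled: 167 mm is 8.35, 157 mm is 7.85.

Emit:
nudge_tcp:
  motion:
    - [[0.15,0.025,2,0,0,-0.074],[0.15,0.025,4,0,0,-0.074],[0.15,0.025,5.75,0,0,-0.074],[0.15,0.025,7,0,0,-0.074],[0.15,0.025,7.85,0,0,-0.074],[0.15,0.025,8.35,0,0,-0.074],[0.15,0.025,8.35,0,0,-0.074],[0.15,0.025,8.35,0,0,-0.074],[0.15,0.025,8.35,0,0,-0.074]]
  jaw: 40

```text
clock: 4.0
position: [526.9, -246.4, 32.6]
ee_rot: [0.55, 0.835, 0.0, 0.001]
contact_force: [1.0, -0.7, -0.3]
gripper_width: 39.8
grasp_force: 0.0
```

Emit:
nudge_tcp:
  motion:
    - [[0,0,0,0,0,0],[0,0,0,0,0,0],[0,0,0,0,0,0],[0,0,0,0,0,0],[0,0,0,0,0,0],[0,0,0,0,0,0],[0,0,0,0,0,0]]
  jaw: 5

```text
clock: 4.7
position: [526.4, -246.3, 32.2]
ee_rot: [0.55, 0.835, 0.0, 0.001]
contact_force: [-0.7, 1.4, 5.7]
gripper_width: 10.4
grasp_force: 61.0
```

Scaled: -150 mm is -7.5, -40 mm is -2.

Emit:
nudge_tcp:
  motion:
    - [[0,0,-0.5,0,0,0],[0,0,-2,0,0,0],[0,0,-4,0,0,0],[0,0,-6,0,0,0],[1,0.5,-7.5,0,0,0],[3,1.45,-7.5,0,0,-0.1],[5,2.45,-7.5,0,0,-0.22],[7,3.45,-7.5,0,0,-0.34],[9,4.4,-7.5,0,0,-0.46],[11,5.4,-7.5,0,0,-0.58]]

```text
clock: 5.7
position: [537.4, 0.2, 181.5]
ee_rot: [0.286, 0.958, 0.0, -0.0]
contact_force: [0.9, -0.5, -1.1]
gripper_width: 10.4
grasp_force: 60.2
```

Emit:
nudge_tcp:
  motion:
    - [[1,2.25,0,0,0,-0.1],[1.75,4.5,0,0,0,-0.2],[2.25,6.65,0,0,0,-0.25],[2.9,7.4,0,0,0,-0.25],[2.9,7.4,0,0,0,-0.25],[2.9,7.4,0,0,0,-0.25]]

```text
clock: 6.3
position: [570.8, 154.1, 181.0]
ee_rot: [0.166, 0.986, -0.0, -0.001]
contact_force: [-0.6, 0.3, -1.3]
gripper_width: 10.8
grasp_force: 60.2
```

Run:
```python
from h import *
s=arm.read_state();print(s["position"],s["ee_rot"],s["joints"].round(2));c=cal("wrist");im=arm.get_image("wrist");cv2.imwrite("pics/w3.png",im);np.savez("w3.npz",*c)
```

```text
[570.78780877 154.06896938 180.96111409] [ 1.65969837e-01  9.86130596e-01 -3.36772344e-04 -5.88646758e-04] [ 0.54  0.38 -0.17 -0.   -1.02 -2.44]
```

View pics/w3.png

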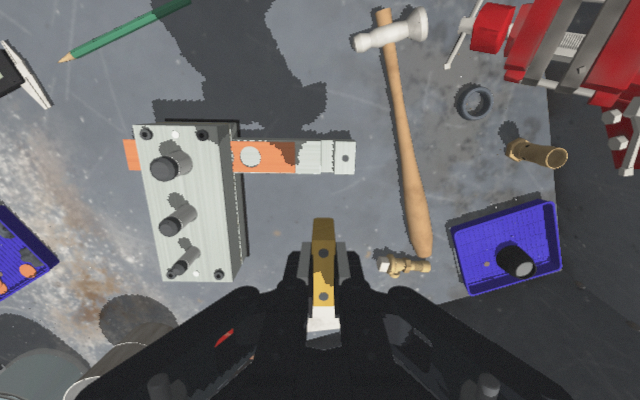

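The wrist view shows the bar held at (323,265), upright. The cross slot is at about (327,157), the strip's end at about (297,157) and the largest punch's head at about (160,167). I'll zoom in on the cutter.

Run:
```python
from h import *
im=cv2.imread("pics/w3.png");cv2.imwrite("pics/w3c.png",cv2.resize(im[115:290,120:370],None,fx=3.2,fy=3.2,interpolation=cv2.INTER_CUBIC))
```

```text
(no output)
```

View pics/w3c.png

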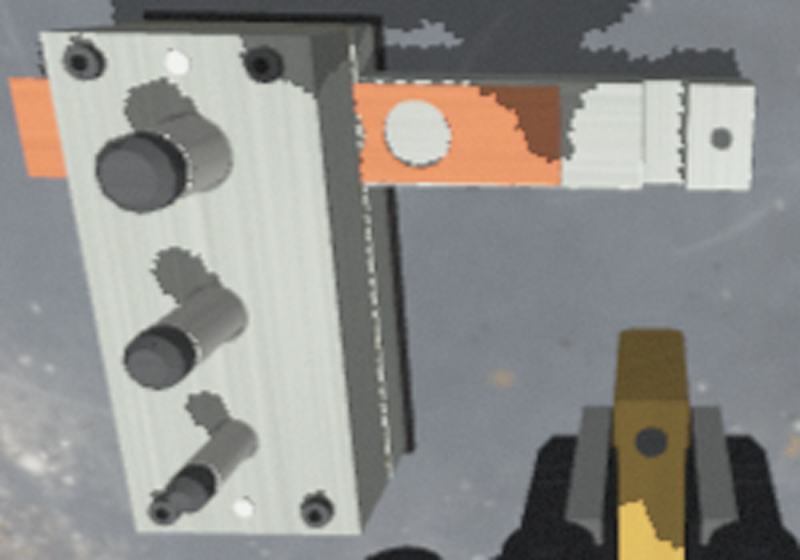

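The crop shows the slot's edges at x=643 and x=687, between tongue edges y=82 and y=189. The block's left top edge runs from (42,33) to (137,532), and the punch20 head is centred at about (141,171).

Run:
```python
from h import *
L=lambda f:[np.load(f)[k] for k in("arr_0","arr_1","arr_2")]
c=L("w3.npz");f=lambda u:np.array(u)/3.2+[120,115]-.35
Z=lambda u,z:onz(c,f(u),z)
S=np.array([Z(u,24) for u in((643,82),(687,83),(687,189),(643,188))]);print("slot",S.mean(0),np.linalg.norm(S[1]-S[0]),np.linalg.norm(S[2]-S[1]))
B=np.array([Z(u,60) for u in((42,33),(137,532),(360,533))]);print("block",B.round(1),[np.linalg.norm(B[1]-B[0]),np.linalg.norm(B[2]-B[1])])
x=B[1]-B[0];x/=np.linalg.norm(x)
E=S[2]-S[1]+S[3]-S[0]
# tongue long edges
T=[Z((375,186),24)-Z((751,189),24)]
print("cutter x angle",np.degrees(np.arctan2(x[1],x[0])),"slot edges",np.degrees(np.arctan2(E[1],E[0])),"tongue-90",[np.degrees(np.arctan2(-t[1],-t[0]))-90 for t in T])
yv=np.array([-x[1],x[0],0]);ctr=(B[0]+B[2])/2
print("block ctr",ctr,"slot pred",ctr+132*yv,"bore pred",ctr-46*x)
print("head at 92:",Z((141,171),92))
s=arm.read_state();print("shift",tool(S.mean(0)-s["position"]), "x in tool",tool(x))
```

```text
slot [541.39743162 169.49040561  24.        ] 13.694394986192803 33.744356959924815
block [[454.6  22.7  60. ]
 [600.8 -31.2  60. ]
 [624.6  36.7  60. ]] [np.float64(155.82861284403606), np.float64(71.92037263047317)]
cutter x angle -20.229072961711864 slot edges -18.80300515629013 tongue-90 [np.float64(-19.53751533163704)]
block ctr [539.62375938  29.72042819  60.        ] slot pred [585.26597538 153.57836342  60.        ] bore pred [496.46114559  45.62604892  60.        ]
head at 92: [496.01804753  48.87106184  92.        ]
shift [ 33.0088199    5.64691875 157.13209639] x in tool [-9.99828989e-01 -1.84757146e-02 -8.00467797e-04]
```

Emit:
nudge_tcp:
  motion:
    - [[0,0.3,1.5,0,0,0.012],[0,0.3,3.25,0,0,0.012],[-0.25,0.3,4,0,0,0.012],[-0.25,0.3,4,0,0,0.012],[-0.25,0.3,4,0,0,0.012],[-0.25,0.3,4,0,0,0.012]]

```text
clock: 6.95
position: [579.3, 158.1, 103.2]
ee_rot: [0.172, 0.985, 0.001, 0.001]
contact_force: [0.5, 0.4, -0.9]
gripper_width: 10.9
grasp_force: 60.1
```

Run:
```python
from h import *
s=arm.read_state();c=cal("wrist");im=arm.get_image("wrist");cv2.imwrite("pics/w4.png",im);np.savez("w4.npz",*c)
print(s["position"],proj(c,(541.4,169.5,24)))
cv2.imwrite("pics/w4c.png",cv2.resize(im[40:290,60:400],None,fx=2.35,fy=2.35,interpolation=cv2.INTER_CUBIC))
```

```text
[579.3252417  158.14956044 103.19540108] [318.97717162 166.28321386]
```

View pics/w4c.png

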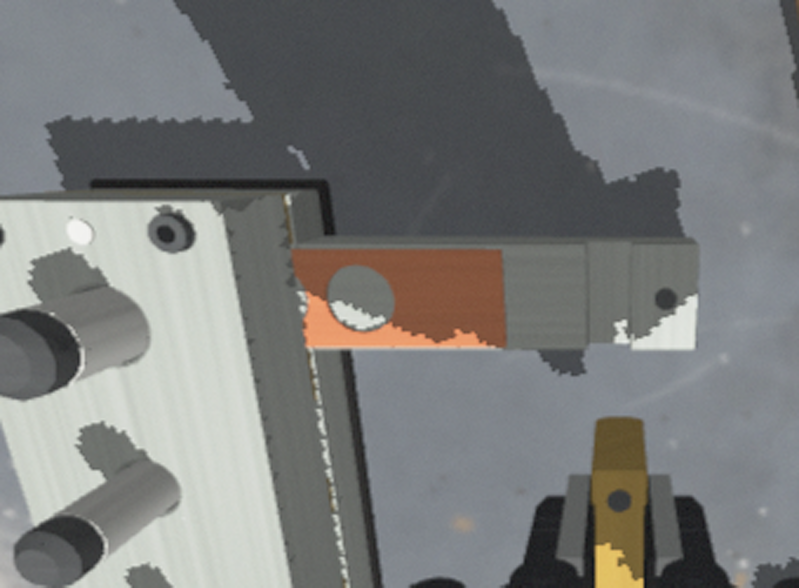

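The slot's edges are now at x=586 and x=631 (y 242–349). Its centre is at crop (608.5,295.5) and the prediction was (608.6,296.8), so the two views agree. The bar's lower far edge is at about (596–645, 420).

Run:
```python
from h import *
L=lambda f:[np.load(f)[k] for k in("arr_0","arr_1","arr_2")]
c3,c4=L("w3.npz"),L("w4.npz");f=lambda u:np.array(u)/2.35+[60,40]-.3
f3=lambda u:np.array(u)/3.2+[120,115]-.35
S=np.array([onz(c4,f(u),24) for u in((586,242),(631,242),(631,349),(586,349))]);m=S.mean(0)
print(m,np.linalg.norm(S[1]-S[0]),np.linalg.norm(S[2]-S[1]));E=S[2]-S[1]+S[3]-S[0];print("angle",np.degrees(np.arctan2(E[1],E[0])))
print("tri slot",tri(c3,f3((665,135.5)),c4,f((608.5,295.5))))
for a,b in((((562,187)),(505,348)),((752,189),(697,349))):print("tri strip end/tongue end",tri(c3,f3(a),c4,f(b)))
s=arm.read_state();e=R.from_quat(s["ee_rot"])
print("bar far low corners in tool",[e.inv().apply(onz(c4,f(u),s["position"][2]-29.2)-s["position"]).round(1) for u in((596,420),(645,420))])
print("shift",tool(m-s["position"]),"toolx ang",np.degrees(np.arctan2(*e.as_matrix()[:2,0][::-1])))
```

```text
[541.14843545 169.32290706  24.        ] 13.843207464881129 34.28963700970223
angle -20.121180683016554
tri slot (array([541.18792849, 169.43623935,  22.44974648]), np.float64(0.37983732658348485))
tri strip end/tongue end (array([544.48225722, 133.8001208 ,  30.45457361]), np.float64(0.691130239647543))
tri strip end/tongue end (array([565.33738201, 190.37473261,  29.22868128]), np.float64(0.07094926680972503))
bar far low corners in tool [array([18.3, -5.2, 29.1]), array([18.3,  7.3, 29.2])]
shift [39.67688661 -2.66603104 79.05612453] toolx ang 160.15792773212033
```

Scaled: 41.4 mm is 2.07, 40 mm is 2.

Emit:
nudge_tcp:
  motion:
    - [[1,-0.185,0.5,0,0,0.005],[2.07,-0.185,1.25,0,0,0.005],[2.07,-0.185,2,0,0,0.005],[2.07,-0.185,2.3,0,0,0.005],[2.07,-0.185,2.3,0,0,0.005],[2.07,-0.185,2.3,0,0,0.005],[2.07,-0.185,2.3,0,0,0.005]]

```text
clock: 7.7
position: [538.8, 168.9, 56.3]
ee_rot: [0.175, 0.985, 0.001, 0.001]
contact_force: [0.1, -0.5, -1.1]
gripper_width: 10.6
grasp_force: 60.2
```

Run:
```python
from h import *
s=arm.read_state();c=cal("wrist");im=arm.get_image("wrist");cv2.imwrite("pics/w5.png",im);np.savez("w5.npz",*c)
print(s["position"],proj(c,(541.2,169.4,24)))
cv2.imwrite("pics/w5c.png",cv2.resize(im[90:310,170:450],None,fx=2.7,fy=2.7,interpolation=cv2.INTER_CUBIC))
```

```text
[538.78900203 168.86517607  56.25781217] [323.96046546 246.66298199]
```

View pics/w5c.png

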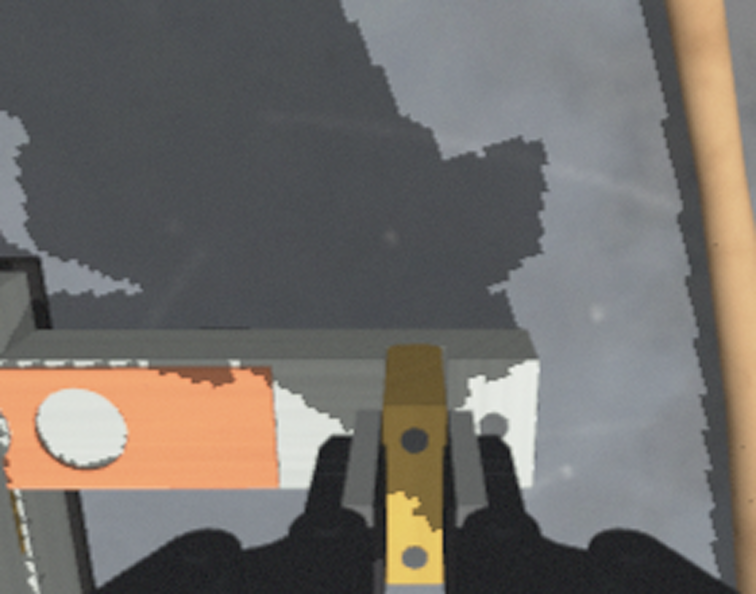

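The bar sits over the slot and overhangs the tongue's far edge by about 3 mm, as it should. Its centre is at x≈414.5 against the slot's ≈416.5, so I'll shift about 0.4 mm and lower it.

Emit:
nudge_tcp:
  motion:
    - [[0,0.02,0.1,0,0,0],[0,0.02,0.2,0,0,0],[0,0.02,0.3,0,0,0],[0,0.02,0.4,0,0,0],[0,0.02,0.4,0,0,0]]

```text
clock: 8.25
position: [537.8, 168.9, 46.8]
ee_rot: [0.175, 0.985, -0.0, -0.0]
contact_force: [0.5, -0.1, -0.4]
gripper_width: 10.5
grasp_force: 60.2
```

Emit:
nudge_tcp:
  motion:
    - [[0,0,0.05,0,0,0],[0,0,0.1,0,0,0],[0,0,0.15,0,0,0],[0,0,0.15,0,0,0],[0,0,0.15,0,0,0]]

```text
clock: 8.75
position: [538.1, 169.0, 45.1]
ee_rot: [0.175, 0.985, 0.0, 0.0]
contact_force: [-2.1, -0.5, 5.4]
gripper_width: 10.7
grasp_force: 61.0
```

Scaled: -130 mm is -6.5, -110 mm is -5.5.

Emit:
nudge_tcp:
  motion:
    - [[0,0,0,0,0,0],[0,0,0,0,0,0],[0,0,0,0,0,0],[0,0,-0.5,0,0,0],[0,0,-1.5,0,0,0],[0,0,-3.5,0,0,0],[0,0,-5.5,0,0,0],[-0.75,-2,-6.25,0,0,0],[-1.5,-4,-6.5,0,0,0],[-1.5,-5,-6.5,0,0,0]]
  jaw: 24

```text
clock: 9.75
position: [532.3, 62.7, 176.2]
ee_rot: [0.176, 0.984, 0.001, 0.001]
contact_force: [0.6, -0.8, -0.4]
gripper_width: 24.0
grasp_force: 0.0
```

Emit:
nudge_tcp:
  motion:
    - [[0,0,0,0,0,0],[0,0,0,0,0,0],[0,0,0,0,0,0]]
  jaw: 50

```text
clock: 10.05
position: [531.9, 65.6, 174.1]
ee_rot: [0.174, 0.985, -0.0, -0.0]
contact_force: [-0.1, 0.7, -0.3]
gripper_width: 50.0
grasp_force: 0.0
```

Run:
```python
from h import *
s=arm.read_state();c=cal("wrist");im=arm.get_image("wrist");cv2.imwrite("pics/w6.png",im);np.savez("w6.npz",*c)
print(s["position"],proj(c,(496.5,45.6,92)),proj(c,(541.2,169.4,46)))
cv2.imwrite("pics/w6c.png",cv2.resize(im[60:310,180:500],None,fx=2.4,fy=2.4,interpolation=cv2.INTER_CUBIC))
```

```text
[531.93564068  65.58464964 174.11635786] [281.97061724 182.47108914] [431.42837692 169.03187729]
```

View pics/w6c.png

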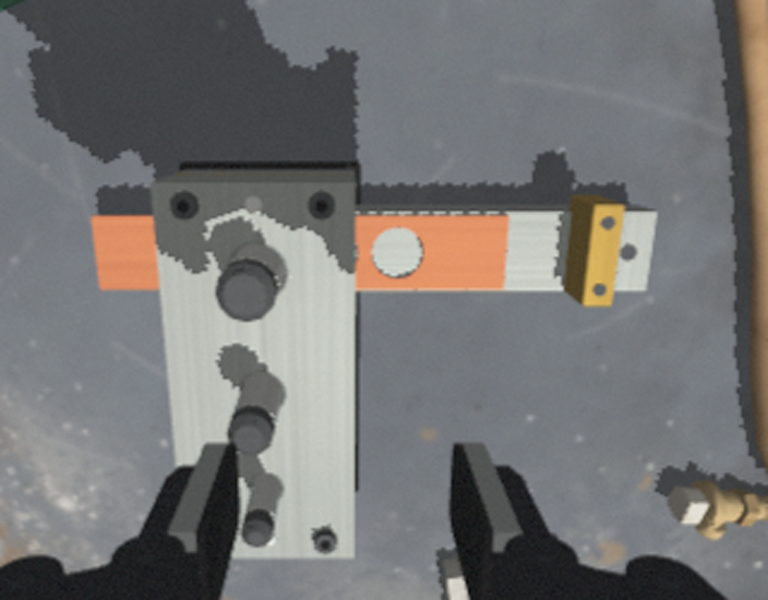

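The bar stands in the slot at crop (603,254). The punch20 head is at (246,290), the punch16 head at (251,428) and the punch12 head at (258,527).

Run:
```python
from h import *
L=lambda f:[np.load(f)[k] for k in("arr_0","arr_1","arr_2")]
c3,c6=L("w3.npz"),L("w6.npz");f=lambda u:np.array(u)/2.4+[180,60]-.3
f3=lambda u:np.array(u)/3.2+[120,115]-.35
print("head tri",tri(c3,f3((140,172)),c6,f((246,290))),"z92",onz(c6,f((246,290)),92))
B=np.array([onz(c6,f(u),60) for u in((153,181),(357,178),(355,558))]);print(B.round(1),np.linalg.norm(B[1]-B[0]),np.linalg.norm(B[2]-B[1]))
x=B[2]-B[1];L_=np.linalg.norm(x);x/=L_;y=np.array([-x[1],x[0],0]);print("ang",np.degrees(np.arctan2(x[1],x[0])),"bore",B[1]+32*x-36*y)
T=np.array([onz(c6,f(u),46) for u in((588,200),(625,204),(611,306),(583,305))]);print("bar top",T.mean(0),np.linalg.norm(T[2]-T[1]),np.linalg.norm(T[1]-T[0]))
s=arm.read_state();print("shift head",tool(onz(c6,f((246,290)),92)-s["position"]),"shift bore",tool(B[1]+32*x-36*y-s["position"]))
# discs/holes: hole in strip at (397,251)
```

```text
head tri (array([496.22999643,  45.06544526,  86.43480406]), np.float64(0.01034779813624787)) z92 [495.14223559  46.35936641  92.        ]
[[453.9  23.6  60. ]
 [477.4  91.   60. ]
 [625.5  37.   60. ]] 71.38220279322101 157.65770165460296
ang -20.00402046058477 bore [495.1435279   46.19781898  60.        ]
bar top [538.05320245 169.1476683   46.        ] 39.68082325548703 14.092700085221788
shift head [ 27.93650151 -30.78782847  82.05657116] shift bore [ 27.87382074 -30.93201106 114.05659275]
```

Emit:
nudge_tcp:
  motion:
    - [[0.7,-0.75,0,0,0,0],[1.4,-1.55,1,0,0,0],[1.4,-1.55,2.5,0,0,0],[1.4,-1.55,3.75,0,0,0],[1.4,-1.55,4.4,0,0,0],[1.4,-1.55,4.7,0,0,0],[1.4,-1.55,4.7,0,0,0],[1.4,-1.55,4.7,0,0,0],[1.4,-1.55,4.7,0,0,0]]
  jaw: 40

```text
clock: 11.0
position: [495.5, 45.8, 81.1]
ee_rot: [0.174, 0.985, 0.0, 0.001]
contact_force: [-0.2, 0.5, -0.5]
gripper_width: 40.1
grasp_force: 0.0
```

Run:
```python
from h import *
s=arm.read_state();c=cal("wrist");im=arm.get_image("wrist");cv2.imwrite("pics/w7.png",im);np.savez("w7.npz",*c)
print(s["position"],proj(c,(495.1,46.3,92)))
cv2.imwrite("pics/w7c.png",cv2.resize(im[150:350,200:450],None,fx=3,fy=3,interpolation=cv2.INTER_CUBIC))
```

```text
[495.54186384  45.75261425  81.1387566 ] [322.38518473 284.54354523]
```

View pics/w7c.png

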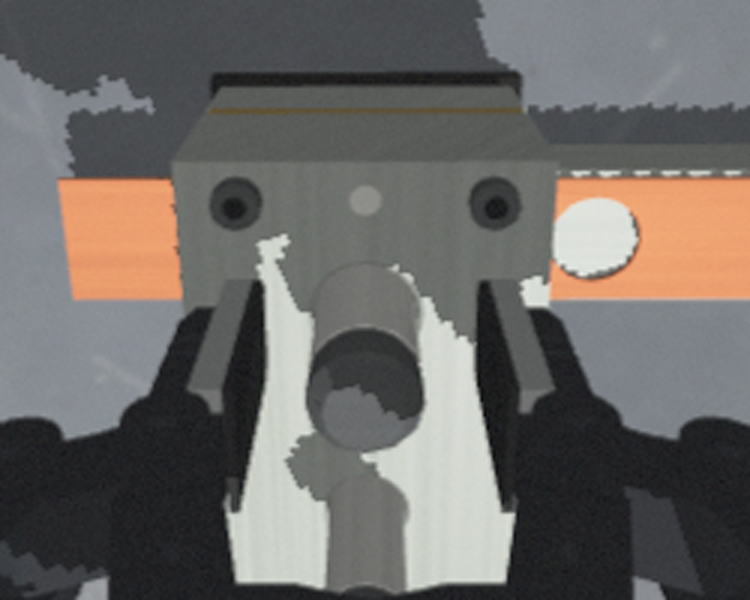

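The punch head is centred at x≈366 and the middle of the fingers is at ≈371, so I'll shift about −0.7 mm and close in stages.

Emit:
nudge_tcp:
  motion:
    - [[0,-0.035,0,0,0,0],[0,-0.035,0,0,0,0],[0,-0.035,0,0,0,0],[0,-0.035,0,0,0,0]]
  jaw: 23

```text
clock: 11.45
position: [494.6, 44.6, 80.4]
ee_rot: [0.175, 0.985, 0.0, 0.0]
contact_force: [0.1, 0.6, -0.8]
gripper_width: 23.0
grasp_force: 0.0
```

Emit:
nudge_tcp:
  motion:
    - [[0,0,0,0,0,0],[0,0,0,0,0,0],[0,0,0,0,0,0]]
  jaw: 21.5

```text
clock: 11.75
position: [494.6, 44.6, 80.3]
ee_rot: [0.175, 0.985, -0.0, -0.0]
contact_force: [-0.2, -0.4, 0.2]
gripper_width: 21.7
grasp_force: 0.0
```

Emit:
nudge_tcp:
  motion:
    - [[0,0,0,0,0,0],[0,0,0,0,0,0],[0,0,0,0,0,0]]
  jaw: 20.2

```text
clock: 12.05
position: [494.6, 44.7, 80.3]
ee_rot: [0.175, 0.985, 0.0, 0.0]
contact_force: [0.2, -0.1, -0.2]
gripper_width: 20.2
grasp_force: 0.1
```

Emit:
nudge_tcp:
  motion:
    - [[0,0,0,0,0,0],[0,0,0,0,0,0],[0,0,0,0,0,0],[0,0,0,0,0,0]]
  jaw: 14

```text
clock: 12.45
position: [494.8, 44.7, 80.5]
ee_rot: [0.175, 0.985, 0.0, 0.0]
contact_force: [-0.5, -0.2, 2.2]
gripper_width: 17.9
grasp_force: 58.5
```

Scaled: -10 mm is -0.5, -8 mm is -0.4.

Emit:
nudge_tcp:
  motion:
    - [[0,0,-0.05,0,0,0],[0,0,-0.125,0,0,0],[0,0,-0.2,0,0,0],[0,0,-0.3,0,0,0],[0,0,-0.4,0,0,0],[0,0,-0.5,0,0,0],[0,0,-0.5,0,0,0]]

```text
clock: 13.15
position: [494.5, 44.6, 90.6]
ee_rot: [0.175, 0.985, 0.0, 0.0]
contact_force: [0.3, 0.5, -0.9]
gripper_width: 17.9
grasp_force: 58.6
```

Scaled: -30 mm is -1.5, -3 mm is -0.15.

Emit:
nudge_tcp:
  motion:
    - [[0,0,-0.15,0,0,0],[0,0,-0.3,0,0,0],[0,0,-0.5,0,0,0],[0,0,-0.7,0,0,0],[0,0,-0.9,0,0,0],[0,0,-1.1,0,0,0],[0,0,-1.3,0,0,0],[0,0,-1.45,0,0,0],[0,0,-1.5,0,0,0],[0,0,-1.5,0,0,0]]

```text
clock: 14.15
position: [494.6, 44.7, 120.5]
ee_rot: [0.175, 0.985, 0.0, 0.0]
contact_force: [0.7, -0.5, -2.0]
gripper_width: 18.0
grasp_force: 58.6
```

Emit:
nudge_tcp:
  motion:
    - [[0,0,0,0,0,0],[0,0,0,0,0,0],[0,0,0,0,0,0]]

```text
clock: 14.45
position: [494.5, 44.6, 120.1]
ee_rot: [0.175, 0.985, -0.0, -0.0]
contact_force: [-0.2, 0.4, -2.0]
gripper_width: 18.0
grasp_force: 58.6
```

Run:
```python
from h import *
s=arm.read_state();c=cal("wrist");im=arm.get_image("wrist");cv2.imwrite("pics/w8.png",im)
a=cv2.resize(im[60:360,180:500],None,fx=1.25,fy=1.25,interpolation=cv2.INTER_CUBIC)
t=arm.get_image("side");b=cv2.resize(t[165:255,265:372],(400,336),interpolation=cv2.INTER_CUBIC)
H=np.zeros((375,800,3),np.uint8);H[:,:400]=a;H[:336,400:]=b;cv2.imwrite("pics/w8c.png",H)
print(proj(c,(477.4,91,60)),proj(c,(453.9,23.6,60)), s["position"])
```

```text
[376.93096003 183.04406526] [273.21709399 184.56343695] [494.50226066  44.59576685 120.14204027]
```

View pics/w8c.png

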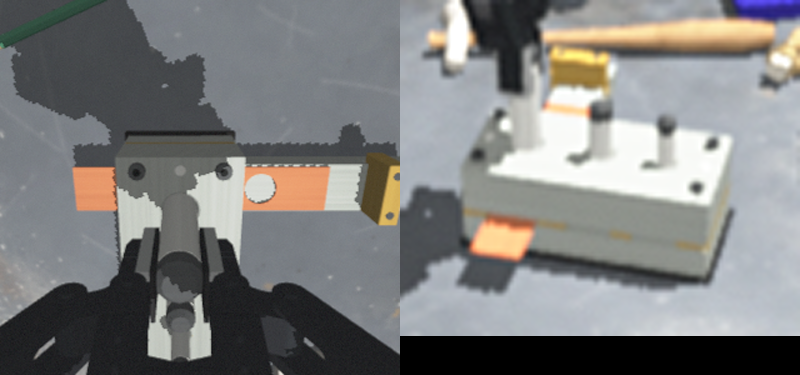

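The wrist and side views show the punch drawn up in the gripper with no slip. The block's corners are within about 3 px of where they were before the lift. The bar is upright in its slot and the strip and other punches look undisturbed, so I'm handing in.

```bash
python3 -c "
from bench import arm
print(arm.job_done())"
```

```text
the job is handed in; nothing more can be done
None
```

The brass stop bar is set down in the tongue's cross slot, and the largest punch is drawn up 40 mm, so its lower face is about half way up the guide plate. I handed the job in with the gripper holding it still there; no verdict came back.

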